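# Snap the cover plate onto the eyeleting jig

## Task

Pick up the yellow cover plate by its black grip, set its four holes over the four snap studs of the eyeleting jig, and press it down gently and evenly until all four corners have clicked and it lies fully home on the studs' shoulders; then let go. The bed under the studs is sprung and gives as you press, so go by feel, keep the plate about level, and do not lean on it hard. Leave the other things on the bench where they are.

Things in the scene. Friction and masses are not known exactly. Their poses are not given: they have to be found in the camera images.
- plate: Yellow cover plate (loose, about 0.2 kg), 140 (x) x 100 (y) x 4 mm, lying flat on the bench at the start with its black grip up; origin at the centre of its underside, x along the 140 mm side, z up out of its top face. Its hole pattern is the same after a half turn about z, so it may go on either way round.
- plate_grip (a point): Centre of the plate's black grip, a block 60 (x) x 20 (y) x 36 mm high standing in the middle of the plate's top. This point is 22 mm above the plate's underside, 18 mm above its top face and 18 mm below the grip's top. Pinch the grip from above across its 20 mm width (along y). Axes as the plate's.
- bed_seat (a point): Centre of the jig's seat, midway between the four stud shoulders at shoulder height: the centre of the plate's underside lies here when fully home. 74 mm above the bench while the bed is unloaded. x along the bed's 170 mm side, z up. The studs are 110 mm apart along x and 70 mm along y.
- bed: Bare steel bed 170 (x) x 130 (y) x 10 mm carrying the four studs; origin at the centre of its underside, 22 mm below bed_seat. It floats on springs above a green block, 190 x 150 x 30 mm, fixed to the bench: it sinks straight down as it is pressed, how softly varies, often 10 mm or more before the snaps give, 20 mm at most (then a hard stop), and rises again when let go.
- hole_a (a point): Centre of the plate's 12 mm hole at its -x -y corner, on the plate's underside; 55 mm (x) and 35 mm (y) from the plate's middle, 22 mm below plate_grip.
- hole_b (a point): Centre of the plate's 12 mm hole at its -x +y corner, on the plate's underside; 55 mm (x) and 35 mm (y) from the plate's middle, 22 mm below plate_grip.
- hole_c (a point): Centre of the plate's 12 mm hole at its +x -y corner, on the plate's underside; 55 mm (x) and 35 mm (y) from the plate's middle, 22 mm below plate_grip.
- hole_d (a point): Centre of the plate's 12 mm hole at its +x +y corner, on the plate's underside; 55 mm (x) and 35 mm (y) from the plate's middle, 22 mm below plate_grip.
- stud_a (a point): Shoulder top (brass, 17 mm wide) of the snap stud at the bed's -x -y corner. A black pin, 9 mm thick, stands 22 mm above it; the top 8.5 mm tapers to a 2 mm tip. Two red spring balls stick out of it along x, 8 mm up. A plate let down lies on the balls 11 mm above the shoulder; pressed, it clicks under them when 4 mm above. Each stud takes 3 to 5 N, all at once 10 to 20 N; 25 N is too much.
- stud_b (a point): Shoulder top of the snap stud at the bed's -x +y corner, 55 mm (x) and 35 mm (y) from bed_seat; like stud_a.
- stud_c (a point): Shoulder top of the snap stud at the bed's +x -y corner, 55 mm (x) and 35 mm (y) from bed_seat; like stud_a.
- stud_d (a point): Shoulder top of the snap stud at the bed's +x +y corner, 55 mm (x) and 35 mm (y) from bed_seat; like stud_a.
- dish_mid (a point): Bystander: round pewter dish of brass eyelets, 110 mm wide, 22 mm high; its centre.
- hammer_grip (a point): Bystander: blue-handled hammer lying on the bench; the middle of its handle.
- jar_mid (a point): Bystander: upright closed jar, 60 mm wide, 90 mm high; its centre.
- die_mid (a point): Bystander: loose steel die standing upright, 28 mm wide, 54 mm high; its centre.
- tray_mid (a point): Bystander: dark wooden tray 55 x 90 x 28 mm, open on top; its centre.

How it is judged (in metres and radians):
On the way:
1. the plate rests over the four studs, holes on the pins, not yet pressed home at any corner (z of hole_a in the frame of bed_seat between 0.005 and 0.017 m and z of hole_b in the frame of bed_seat between 0.005 and 0.017 m and z of hole_c in the frame of bed_seat between 0.005 and 0.017 m and z of hole_d in the frame of bed_seat between 0.005 and 0.017 m and horizontal distance between plate_grip and bed_seat below 0.004 m and angle between the x axis of plate_grip and the x axis of bed_seat, either way round below 0.06 rad), for 0.2 s.
At the end, for the whole second after the job is handed in: All four holes of the plate lie within 2 mm of the stud shoulders' height (every snap clicked over it), the plate centred on the seat within 3 mm and square to it within 0.05 rad either way round, released and at rest (z of hole_a in the frame of bed_seat between -0.0015 and 0.002 m and z of hole_b in the frame of bed_seat between -0.0015 and 0.002 m and z of hole_c in the frame of bed_seat between -0.0015 and 0.002 m and z of hole_d in the frame of bed_seat between -0.0015 and 0.002 m and horizontal distance between plate_grip and bed_seat below 0.003 m and angle between the x axis of plate_grip and the x axis of bed_seat, either way round below 0.05 rad and linear speed of plate below 0.01 m/s); the robot touches nothing.
It fails at once if the plate pressed on the bed with more than 25 N with the bed down on its hard stop, or slammed on it with more than 60 N at any time (contact force between plate and bed above 60 N or (contact force between plate and bed above 25 N and height (world z) of bed_seat below 0.0555 m)).
It fails at once if the plate tilted more than 0.16 rad (9 degrees) while it bears on the studs (contact force between plate and bed above 2 N and angle between plate_grip's own z axis and vertical above 0.16 rad).
It fails at once if a bystander (dish, hammer, jar, loose die or wooden tray) shoved more than 20 mm (distance of any of dish_mid, hammer_grip, jar_mid, die_mid, tray_mid from where it was at the start of the episode above 0.02 m).
It also fails if it takes over 58 s, if anything falls off the work surface, if the arm or the gripper's body presses on something with over 40 N, if the wrist force passes 120 N, or if a joint passes its speed limit or range.

## Robot

A 6-joint arm with a two-finger parallel gripper is mounted at the origin on the work surface. World frame = base frame: x ahead of the robot, y to its left, z up, the work surface at z = 0. Lengths are in mm, angles in degrees, forces in N, time in s.
With the tool pointing down it reaches from about 350 to 850 mm from the base axis. Payload 8.1 kg.
Tool frame: the origin (TCP) lies between the finger pads; the fingertips stand 22 mm ahead of it and the grasp point (between the pads) lies 3 mm ahead of it; z points along the fingers, y is the line along which they close (so a half turn about z gives the same grasp; the last joint's range is limited). The gripper opens to 85 mm and grips with 20 to 120 N. Pads are 22 mm wide; open, the fingers measure 114 mm over their backs; the gripper's body (76 mm by 85 mm) begins 54 mm behind the grasp point. The pads swing forward as they close: fully open they stand 13 mm farther back than shut.
Start: joints at [-82.07, 7.471, 85.268, -0, 87.261, -4.893], TCP at [133.182, -585.037, 253.292] pointing down, gripper open.
Joint ranges: [-169.43, 169.43], [-51.17, 129.36], [1.28, 143.12], [-76.62, 256.62], [0, 156.53], [-152.29, 152.29]. Speed limits (degrees/s): [136.94, 136.94, 159.86, 180, 180, 180].

## Interface

Orientations are given as [roll, pitch, yaw] about the fixed x, y, z axes, in that order (R = Rz(yaw) Ry(pitch) Rx(roll)).
In Python, from bench import r, vision gives the robot as it stands.
- The arm moves only by the tool step_arm, never from a script. Its argument "targets" is a list that holds one entry, the list of rows, each a list of 6 numbers: the shift along the world's x, y, z in mm, then the turn, a rotation vector about the world's x, y, z in rad. In form: [[[x, y, z, rx, ry, rz], ...]]. A call has 1 to 12 rows; each row is the pose to reach, as a shift and turn from the pose commanded when the call began; what a row does not reach only later rows make up. A row lasts 1/12 s, in which the tool goes at most 41.7 mm and 7.16 degrees, less where a joint would pass 70% of its speed; a pose out of reach is approached as far as the arm can. A call with a gripper value outside its range is refused whole. "fingers" is the gripper's target within -1 to 1 (shut at 1, half-way at 0, fully open at -1), set as the call begins (left out, the last holds). The fingers move at their own pace and stop on an object; "newtons" is the grip in N (left out, the last holds). Time passes only in rows, so rows that repeat a pose let the fingers close. It gives the time, the measured TCP pose, the force, the opening and the grip force at its end, in the units of the state.
- r.sense(): the state, without advancing time (a new reading comes with each control period).
- vision.snapshot(name): name is "scene" or "top" or "wrist"; returns a dict with "img" (384x512x3 uint8, blue, green, red), "mtx" (3x3 intrinsics, pixels), "eye" and "attitude" of the camera in the world. Camera axes: x right, y up, looking along -z (the intrinsics and any distortion apply to the point x, -y, -z); pixel columns grow to the right and rows downward; lengths in mm; the calibration is good to about 2 mm. A picture is of the moment at which its call begins. There is no depth.
- r.hand_in(): hands the job in; it is judged then, once.
The state is a dict: "time": time; "joint_pos": joint angles; "qd": joint speeds; "joint_efforts": joint torques, N m; "tool_pos": TCP position; "tcp_rot": TCP orientation; "ft_force": force on the tool from outside, world axes, zero at the start; "wrist_torque": the same for the moment, N m; "finger_gap": finger opening in mm; "grip_force": force on a finger pad.
Only numpy, scipy, OpenCV 4.12 (cv2) and the standard library are available. Lean on these libraries where they do the work, as an engineer would, in place of code of your own. Each camera call takes 0.05 s, during which the arm holds its last target. There are 200 camera calls.

## Working session

There is one attempt and no reset: what is moved stays moved. The work goes in short steps, Python scripts to look and compute and a tool call to move; the robot and the scene stay as the last step left them, time stands still between calls to the robot, and variables do not carry over. Pictures are saved under pics/ and viewed, at most 10 in all, crops included, and the job is handed in when it is done.

Besides the shell and the picture viewer there is one more tool, called after "Emit:" as name(argument=value, ...), one argument or row to a line, values as JSON. step_arm: Moves the arm, as the interface text tells. Its arguments: {"type":"object","properties":{"targets":{"type":"array"},"fingers":{"type":"number"},"newtons":{"type":"number"}},"required":["targets"]}

```bash
mkdir -p pics; cat > h.py <<'E'
import numpy as np, cv2
from bench import r, vision
def snap(n,f=None):
    s=vision.snapshot(n)
    if f: cv2.imwrite('pics/'+f,s['img'])
    return s
def ray(s,uv):
    K=np.array(s['mtx']);p=np.linalg.inv(K)@[uv[0],uv[1],1]
    d=R(s)@np.array([p[0],-p[1],-p[2]]);return np.array(s['eye'],float),d
def R(s):
    a=np.array(s['attitude'],float)
    if a.shape==(3,3): return a
    from scipy.spatial.transform import Rotation as Ro
    return Ro.from_euler('xyz',a,degrees=True).as_matrix()
def onz(s,uv,z):
    e,d=ray(s,uv);return e+d*(z-e[2])/d[2]
E
python3 - <<'E'
from h import *
a=snap('top','top.png');b=snap('scene','scene.png')
for s in(a,b):print({k:v for k,v in s.items() if k!='img'})
print(r.sense())
cv2.imwrite('pics/both.png',cv2.resize(np.vstack([a['img'],b['img']]),None,fx=.78,fy=.78))
E
```

```text
{'mtx': array([[400.60027093,   0.        , 254.53133479],
       [  0.        , 400.60027093, 190.47397202],
       [  0.        ,   0.        ,   1.        ]]), 'eye': array([ 396.105757  ,   21.22084896, 1284.69006673]), 'attitude': array([  9.17473221,  -1.701806  , -89.04124614])}
{'mtx': array([[422.04077514,   0.        , 257.43147682],
       [  0.        , 422.04077514, 193.89078353],
       [  0.        ,   0.        ,   1.        ]]), 'eye': array([1068.10870967,  834.63567075,  806.67397851]), 'attitude': array([ 52.17518648,  -0.63836383, 149.6897668 ])}
{'time': 0.1, 'joint_pos': array([-8.20681491e+01,  7.51022418e+00,  8.53232344e+01, -6.04424933e-04,
        8.72605299e+01, -4.89552851e+00]), 'qd': array([-0.04814567,  0.00543514, -0.17218951, -0.05251002, -0.07630326,
        0.10867162]), 'joint_efforts': array([ 2.23358424e-03, -5.70952213e+01, -5.01944840e+01,  5.49912500e-05,
        8.09146150e-03, -1.56433509e-05]), 'tool_pos': array([ 133.1391711 , -584.57870699,  252.35322903]), 'tcp_rot': array([-1.79906303e+02, -7.41941371e-03,  1.28274028e+01]), 'ft_force': array([0.76890413, 0.34677445, 0.96308724]), 'wrist_torque': array([-0.007846  , -0.05552691, -0.05266518]), 'grip_force': 0.0, 'finger_gap': 85.60561346723392}
```

View pics/top.png

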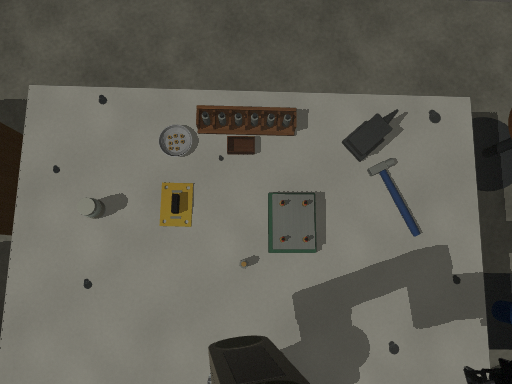

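View pics/scene.png

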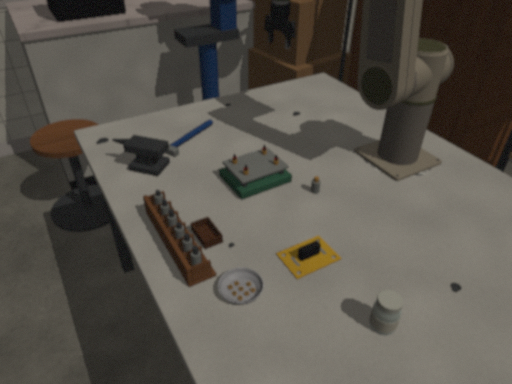

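The top view shows the plate at about (177,204), with its grip along the image's vertical, and the bed at (292,222) with its studs at (285,203), (307,203), (285,239) and (307,239). The scene view agrees. The bystanders are the dish (178,140), tray (241,145), jar (93,207), die (245,263) and hammer (400,200).

```bash
cat >> h.py <<'E'
def yellow(s):
    h=cv2.cvtColor(s['img'],cv2.COLOR_BGR2HSV)
    m=cv2.inRange(h,(18,120,60),(35,255,255))
    m=cv2.morphologyEx(m,cv2.MORPH_CLOSE,np.ones((5,5),np.uint8))
    c=max(cv2.findContours(m,cv2.RETR_EXTERNAL,cv2.CHAIN_APPROX_NONE)[0],key=cv2.contourArea)
    return c
def rectz(s,c,z):
    P=np.array([onz(s,q[0],z)[:2] for q in c],np.float32)
    (cx,cy),(w,h),a=cv2.minAreaRect(P)
    if w<h: a+=90
    return np.round([cx,cy,w,h,(a+90)%180-90],1)
E
python3 - <<'E'
from h import *
a=snap('top')
print('plate',rectz(a,yellow(a),4))
h=cv2.cvtColor(a['img'],cv2.COLOR_BGR2HSV)
m=cv2.inRange(h,(60,80,20),(95,255,255))
c=max(cv2.findContours(m,0,1)[0],key=cv2.contourArea);print('green',rectz(a,c,30))
g=cv2.inRange(h,(0,90,60),(12,255,255));
for c in cv2.findContours(g,0,1)[0]:
    M=c.mean((0,1))
    if 265<M[0]<320 and 190<M[1]<255: print('red',M,cv2.contourArea(c),onz(a,M,82)[:2])
for n,p,z in(('jar',(97,207),45),('die',(245,263),27),('dish',(178,140),11)):print(n,onz(a,p,z)[:2])
b=snap('wrist','w0.png');print(b['eye'],b['attitude'],b['mtx'])
E
```

```text
plate [ 5.543e+02  2.372e+02  1.002e+02  1.393e+02 -2.000e-01]
green [ 501.  -131.5  184.5  143.5    0.6]
red [305.33333333 240.66666667] 0.5 [ 442.1179966  -165.90203378]
red [282.5 240.5] 1.0 [441.3938261  -97.39137461]
red [305.5 237. ] 0.0 [ 453.04255225 -166.44262181]
red [282.5 237. ] 0.0 [451.79457859 -97.33339921]
red [305. 204.] 0.0 [ 552.70202805 -165.28013579]
red [282. 204.] 0.0 [551.26593132 -95.25912533]
red [304.5 200.5] 0.0 [ 563.39868511 -163.79006724]
red [281.5 200.5] 0.0 [561.94217402 -93.67564249]
jar [535.02249674 472.04664333]
die [372.38113075  12.91155826]
dish [764.28364246 239.92360704]
[ 208.20660457 -567.5533038   373.1507514 ] [-17.46944672   0.08580494 -77.17160935] [[307.9292212    0.         255.62115458]
 [  0.         307.9292212  188.15400359]
 [  0.           0.           1.        ]]
```

Emit:
step_arm(
  targets=[
    [[25,31,0,0,0,-0.019],[50,62,0,0,0,-0.038],[75,93,0,0,0,-0.057],[100,124,0,0,0,-0.076],[125,155,0,0,0,-0.095],[150,186,0,0,0,-0.114],[175,217,0,0,0,-0.133],[200,248,0,0,0,-0.152],[225,279,0,0,0,-0.171],[250,310,0,0,0,-0.19],[275,341,0,0,0,-0.208],[300,372,0,0,0,-0.208]],
  ],
  fingers=-1,
)

```text
time: 1.2
tool_pos: [434.0, -211.2, 253.4]
tcp_rot: [180.0, -0.0, 0.8]
ft_force: [1.2, -0.4, -0.5]
finger_gap: 85.5
grip_force: 0.0
```

Emit:
step_arm(
  targets=[
    [[17,20,0,0,0,0],[34,41,0,0,0,0],[51,62,0,0,0,0],[69,82,0,0,0,0],[69,82,0,0,0,0],[69,82,0,0,0,0],[69,82,0,0,0,0]],
  ],
)

```text
time: 1.78
tool_pos: [501.9, -131.1, 253.0]
tcp_rot: [180.0, 0.0, 0.9]
ft_force: [0.4, -0.0, -0.6]
finger_gap: 85.2
grip_force: 0.0
```

```bash
python3 - <<'E'
from h import *
b=snap('wrist','w1.png');print(b['eye'],b['attitude'],r.sense()['tool_pos'],r.sense()['tcp_rot'])
E
```

```text
[ 578.93944196 -129.58239937  373.61942431] [-1.75219506e+01 -1.15709363e-02 -8.90539417e+01] [ 501.73330443 -131.50458625  253.11447577] [1.79991524e+02 3.19711667e-02 8.87344265e-01]
```

View pics/w1.png

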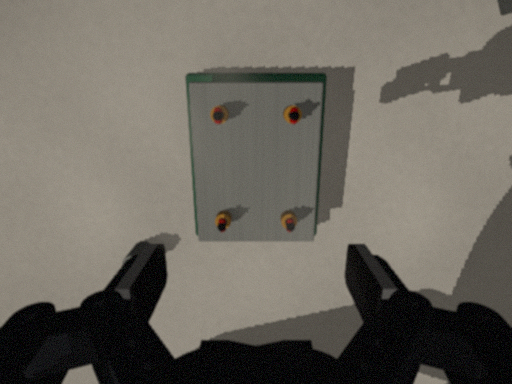

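The wrist view shows the bed's grey plate centred at about (256,165). Its four brass/red studs are at about (219,115), (292,115), (222,221) and (289,221).

```bash
cat >> h.py <<'E'
def studs(s,roi=None):
    h=cv2.cvtColor(s['img'],cv2.COLOR_BGR2HSV)
    br=cv2.inRange(h,(10,90,60),(30,255,255)); rd=cv2.inRange(h,(0,130,50),(9,255,255))|cv2.inRange(h,(172,130,50),(180,255,255))
    out={}
    for n,m,z in(('brass',br,74),('red',rd,82)):
        m=cv2.morphologyEx(m,cv2.MORPH_CLOSE,np.ones((9,9),np.uint8))
        L=[]
        for c in cv2.findContours(m,0,1)[0]:
            if cv2.contourArea(c)<6: continue
            P=np.array([onz(s,q[0],z)[:2] for q in c],np.float32)
            (x,y),(w,hh),a=cv2.minAreaRect(P)
            L.append(np.round([x,y,*cv2.minEnclosingCircle(P)[0],w,hh],1))
        out[n]=L
    return out
E
python3 - <<'E'
from h import *
b=snap('wrist')
for k,v in studs(b).items():
    print(k); [print(x) for x in v]
g=b['img'].copy(); h=cv2.cvtColor(g,cv2.COLOR_BGR2HSV)
print(h[165,256],h[165,160],h[165,190],h[220,200],h[78,250])
m=cv2.inRange(h,(60,80,10),(95,255,255));c=max(cv2.findContours(m,0,1)[0],key=cv2.contourArea)
cv2.imwrite('pics/w1c.png',cv2.resize(g[60:260,170:350],None,fx=3,fy=3,interpolation=cv2.INTER_NEAREST))
E
```

```text
brass
[ 451.  -165.5  450.4 -165.8   16.8   16.7]
[449.8 -97.4 449.  -97.6  16.4  18.4]
[ 558.5 -165.   558.9 -164.6   16.7   17.1]
[557.4 -95.3 557.4 -95.2  16.2  16.6]
red
[446.9 -96.5 447.1 -97.2   6.2  12.4]
[ 449.  -165.2  448.5 -166.4    6.2   13.2]
[557.  -95.2 556.9 -95.    6.4  12.8]
[ 558.1 -165.4  558.1 -164.8   14.4    6.4]
[ 13  21 108] [ 19  37 151] [ 26  32 121] [ 33  24 106] [56 59 61]
```

View pics/w1c.png

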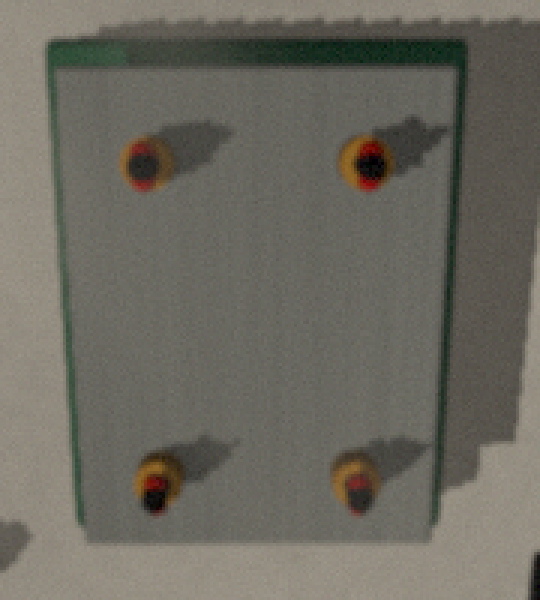

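The crop confirms that red balls flank each pin along x, so the bed's centre is about (503,-130.7), yaw about 0.7°. Next I go over the plate.

Emit:
step_arm(
  targets=[
    [[4,31,0,0,0,0],[9,62,0,0,0,0],[13,93,0,0,0,0],[18,124,0,0,0,0],[22,155,0,0,0,0],[26,186,0,0,0,0],[31,217,0,0,0,0],[35,248,0,0,0,0],[40,279,-10,0,0,0],[44,310,-25,0,0,0],[48,341,-40,0,0,0],[53,369,-60,0,0,0]],
  ],
)

```text
time: 2.88
tool_pos: [556.0, 238.9, 194.2]
tcp_rot: [-179.9, -0.1, 0.8]
ft_force: [0.3, 0.5, -0.2]
finger_gap: 85.0
grip_force: 0.0
```

Emit:
step_arm(
  targets=[
    [[0,0,0,0,0,0],[0,0,0,0,0,0],[0,0,0,0,0,0],[0,0,0,0,0,0]],
  ],
)

```text
time: 3.22
tool_pos: [556.0, 236.6, 194.5]
tcp_rot: [-180.0, -0.1, 0.8]
ft_force: [0.3, 0.4, 0.5]
finger_gap: 85.2
grip_force: 0.0
```

```bash
python3 - <<'E'
from h import *
b=snap('wrist','w2.png');print(r.sense()['tool_pos'],r.sense()['tcp_rot'])
c=yellow(b);print(cv2.boundingRect(c),rectz(b,c,4))
h=b['img'].max(2);m=np.zeros(h.shape,np.uint8);cv2.drawContours(m,[cv2.convexHull(c)],-1,255,-1)
k=((h<45)&(m>0)).astype(np.uint8)
g=max(cv2.findContours(k,0,1)[0],key=cv2.contourArea);print('grip@40',rectz(b,g,40),cv2.boundingRect(g))
E
```

```text
[556.0627625  236.66910508 194.79308575] [-1.79979589e+02 -1.22972436e-01  8.00864697e-01]
(204, 99, 103, 133) [ 5.554e+02  2.388e+02  1.003e+02  1.402e+02 -3.000e-01]
grip@40 [555.5 230.9   0.    0.    0. ] (262, 179, 1, 1)
```

View pics/w2.png

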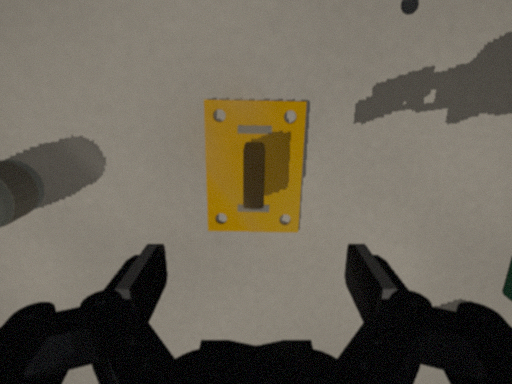

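The plate is centred at about (256,165) with its grip clear between the fingers. It measures 100×140 mm, so the height assumption holds. Now I descend and grip.

Emit:
step_arm(
  targets=[
    [[-0.5,2,-35,0,0,-0.02],[-0.5,2,-70,0,0,-0.02],[-0.5,2,-100,0,0,-0.02],[-0.5,2,-125,0,0,-0.02],[-0.5,2,-145,0,0,-0.02],[-0.5,2,-155,0,0,-0.02],[-0.5,2,-161,0,0,-0.02],[-0.5,2,-161,0,0,-0.02],[-0.5,2,-161,0,0,-0.02]],
  ],
)

```text
time: 4.02
tool_pos: [555.8, 239.9, 33.8]
tcp_rot: [-180.0, -0.1, -0.3]
ft_force: [0.6, 0.5, 0.0]
finger_gap: 85.3
grip_force: 0.0
```

Emit:
step_arm(
  targets=[
    [[0,0,0,0,0,0],[0,0,0,0,0,0],[0,0,0,0,0,0],[0,0,0,0,0,0],[0,0,0,0,0,0],[0,0,0,0,0,0],[0,0,0,0,0,0],[0,0,0,0,0,0],[0,0,0,0,0,0],[0,0,0,0,0,0],[0,0,0,0,0,0],[0,0,0,0,0,0]],
  ],
  fingers=1,
  newtons=60,
)

```text
time: 5.02
tool_pos: [555.1, 240.1, 32.8]
tcp_rot: [-180.0, -0.0, -0.2]
ft_force: [-1.2, 0.4, 6.0]
finger_gap: 19.0
grip_force: 60.4
```

Emit:
step_arm(
  targets=[
    [[0,0,10,0,0,0],[0,0,30,0,0,0],[0,0,55,0,0,0],[0,0,85,0,0,0],[0,0,115,0,0,0],[-2,-15,135,0,0,0.008],[-6,-42,140,0,0,0.015],[-10,-72,140,0,0,0.015],[-14,-102,140,0,0,0.015],[-18,-132,140,0,0,0.015],[-23,-162,140,0,0,0.015],[-27,-192,140,0,0,0.015]],
  ],
)

```text
time: 6.02
tool_pos: [526.5, 46.7, 172.0]
tcp_rot: [-180.0, 0.1, 0.6]
ft_force: [-0.7, 0.4, -2.2]
finger_gap: 18.9
grip_force: 59.7
```

Emit:
step_arm(
  targets=[
    [[-4,-30,0,0,0,0],[-8,-60,0,0,0,0],[-13,-90,0,0,0,0],[-17,-120,0,0,0,0],[-21,-145,0,0,0,0],[-24,-165,0,0,0,0],[-25,-175,0,0,0,0],[-25,-178,0,0,0,0],[-25,-178,0,0,0,0],[-25,-178,0,0,0,0],[-25,-178,0,0,0,0],[-25,-178,0,0,0,0]],
  ],
)

```text
time: 7.02
tool_pos: [502.8, -128.9, 172.2]
tcp_rot: [-180.0, 0.0, 0.7]
ft_force: [-0.0, 0.3, -2.7]
finger_gap: 19.0
grip_force: 59.7
```

```bash
python3 - <<'E'
from h import *
s=r.sense();print(s['tool_pos'],s['tcp_rot'],s['ft_force'],s['finger_gap'])
b=snap('wrist','w3.png');t=snap('top','t3.png');z=s['tool_pos'][2]-33
print(rectz(b,yellow(b),z+4),rectz(t,yellow(t),z+4))
cv2.imwrite('pics/w3t.png',np.hstack([b['img'][60:340,100:420],cv2.resize(t['img'][150:290,210:370],None,fx=2,fy=2)]))
E
```

```text
[ 502.84252353 -128.91482348  172.23339421] [-1.79980979e+02  7.90140123e-03  7.02296323e-01] [-0.04073233  0.30644929 -2.67241804] 18.9755369828087
[ 524.1 -128.3   99.   100.5  -89.3] [ 461.3 -138.9   79.9   54.7   88.5]
```

View pics/w3t.png

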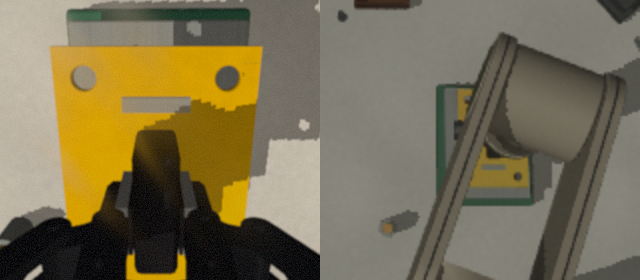

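The left part shows the plate held level over the bed, with holes at (83,77) and (228,77) in the crop. The right part shows the arm hiding part of the plate from the top camera.

```bash
cat >> h.py <<'E'
def holes(s,z):
    # non-yellow islands inside the plate -> hole centres on plane z
    h=cv2.cvtColor(s['img'],cv2.COLOR_BGR2HSV)
    m=cv2.inRange(h,(16,110,25),(38,255,255))
    cs,hi=cv2.findContours(m,cv2.RETR_CCOMP,cv2.CHAIN_APPROX_NONE)
    for c,k in zip(cs,hi[0]):
        if k[3]>=0 and 60<cv2.contourArea(c)<1500:
            P=np.array([onz(s,q[0],z)[:2] for q in c],np.float32)
            (x,y),(w,hh),a=cv2.minAreaRect(P)
            if max(w,hh)<18: print('hole',np.round([x,y,w,hh],1),c.mean((0,1)).round(1))
E
python3 - <<'E'
from h import *
b=snap('wrist');z=r.sense()['tool_pos'][2]-33;holes(b,z+4)
P=np.array([onz(b,q[0],z+4)[:2] for q in yellow(b)]);print(P.max(0),P.min(0))
E
```

```text
hole [ 558.7 -162.9   11.    11.6] [326.8 137.4]
hole [558.1 -93.6  11.9  11.3] [184.  137.1]
[574.12258492 -78.2544147 ] [ 474.00643497 -179.45051899]
```

Emit:
step_arm(
  targets=[
    [[-0.3,-1,-10,0,0,0.003],[-0.6,-2,-20,0,0,0.003],[-0.6,-2,-30,0,0,0.003],[-0.6,-2,-36,0,0,0.003],[-0.6,-2,-36,0,0,0.003],[-0.6,-2,-36,0,0,0.003],[-0.6,-2,-36,0,0,0.003]],
  ],
)

```text
time: 7.75
tool_pos: [502.2, -132.1, 136.4]
tcp_rot: [180.0, -0.0, 0.8]
ft_force: [0.2, -0.8, -2.2]
finger_gap: 19.3
grip_force: 59.6
```

```bash
python3 - <<'E'
from h import *
s=r.sense();print(s['tool_pos'],s['tcp_rot'],s['ft_force'])
b=snap('wrist','w4.png');z=s['tool_pos'][2]-33;holes(b,z+4)
cv2.imwrite('pics/w4c.png',cv2.resize(b['img'][100:180,150:360],None,fx=3.5,fy=3.5,interpolation=cv2.INTER_CUBIC))
E
```

```text
[ 502.19709182 -132.12214017  136.4225618 ] [ 1.79999547e+02 -6.18497187e-03  7.84546868e-01] [ 0.1819863  -0.76731117 -2.22945355]
hole [ 558.2 -165.7   10.3   11.6] [326.6 136.6]
hole [556.2 -95.5  11.6   8.6] [182.6 139.2]
```

View pics/w4c.png

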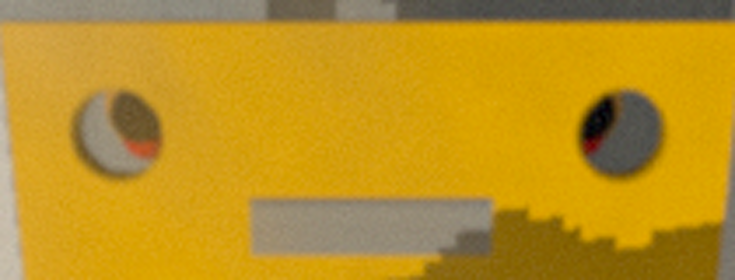

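The crop shows a pin with its red ball inside both front holes, at (135,115) and (600,118). The holes are centred at (118,134) and (622,134), so the fit is symmetric in y. Next I check x by projection.

```bash
cat >> h.py <<'E'
def proj(s,P):
    q=R(s).T@(np.array(P,float)-s['eye']);k=np.array(s['mtx'])
    return np.array([k[0,2]+k[0,0]*q[0]/-q[2],k[1,2]-k[1,1]*q[1]/-q[2]])
E
python3 - <<'E'
from h import *
b=snap('wrist');z=r.sense()['tool_pos'][2]-33
c=lambda p:((p-[150,100])*3.5).round(0)
for p in((183.7,138.3),(327.7,138.3)):
    h=onz(b,p,z+4)[:2];print('hole',h.round(1))
    for n,dx,zz in(('tip',0,96),('pinfull',0,87.5),('pinfull+x',4.5,87.5),('pinfull-x',-4.5,87.5),('ball-x',-5.5,82),('shoulder+x',8.5,74)):print(n,c(proj(b,[h[0]+dx,h[1],zz])))
E
```

```text
hole [557.2 -96.4]
tip [136. 122.]
pinfull [147. 115.]
pinfull+x [146.  86.]
pinfull-x [148. 144.]
ball-x [155. 145.]
shoulder+x [161.  53.]
hole [ 558.1 -166.1]
tip [604. 122.]
pinfull [593. 115.]
pinfull+x [595.  86.]
pinfull-x [591. 144.]
ball-x [584. 145.]
shoulder+x [581.  53.]
```

Emit:
step_arm(
  targets=[
    [[0,0.8,-3,0,0,0],[0,0.8,-6,0,0,0],[0,0.8,-9,0,0,0],[0,0.8,-11,0,0,0],[0,0.8,-13,0,0,0],[0,0.8,-13,0,0,0]],
  ],
)

```text
time: 8.35
tool_pos: [501.7, -131.1, 122.6]
tcp_rot: [-180.0, 0.1, 0.8]
ft_force: [-0.3, 0.0, -2.9]
finger_gap: 19.1
grip_force: 59.6
```

Emit:
step_arm(
  targets=[
    [[0,0,-1,0,0,0],[0,0,-2,0,0,0],[0,0,-3,0,0,0],[0,0,-4,0,0,0],[0,0,-4,0,0,0],[0,0,-4,0,0,0]],
  ],
)

```text
time: 8.85
tool_pos: [502.1, -131.2, 119.3]
tcp_rot: [-180.0, 0.0, 0.8]
ft_force: [0.9, 0.5, -1.2]
finger_gap: 18.8
grip_force: 59.6
```

Emit:
step_arm(
  targets=[
    [[0,0,-0.5,0,0,0],[0,0,-1,0,0,0],[0,0,-1.5,0,0,0],[0,0,-2,0,0,0],[0,0,-2.5,0,0,0],[0,0,-2.5,0,0,0],[0,0,-2.5,0,0,0]],
  ],
)

```text
time: 9.43
tool_pos: [502.4, -131.3, 117.1]
tcp_rot: [180.0, -0.0, 0.8]
ft_force: [-0.2, 0.9, 0.5]
finger_gap: 19.1
grip_force: 59.9
```

```bash
python3 - <<'E'
from h import *
s=r.sense();print(s['ft_force'],s['wrist_torque'],s['tool_pos'],s['tcp_rot'])
E
```

```text
[-0.24078414  0.85589474  0.48136332] [ 0.05679419 -0.06243028  0.04566059] [ 502.35999262 -131.3033343   117.11653956] [ 1.79988564e+02 -3.67365522e-02  7.93648056e-01]
```

Contact came at the expected height. I'll press on in small steps.

Emit:
step_arm(
  targets=[
    [[0,0,-0.7,0,0,0],[0,0,-1.4,0,0,0],[0,0,-2.1,0,0,0],[0,0,-3,0,0,0],[0,0,-3,0,0,0],[0,0,-3,0,0,0]],
  ],
)

```text
time: 9.93
tool_pos: [502.3, -131.3, 114.0]
tcp_rot: [180.0, -0.0, 0.8]
ft_force: [0.9, -0.0, 2.3]
finger_gap: 19.2
grip_force: 60.4
```

Emit:
step_arm(
  targets=[
    [[0,0,-0.7,0,0,0],[0,0,-1.4,0,0,0],[0,0,-2.1,0,0,0],[0,0,-3,0,0,0],[0,0,-3,0,0,0],[0,0,-3,0,0,0]],
  ],
)

```text
time: 10.43
tool_pos: [502.4, -131.3, 111.1]
tcp_rot: [180.0, -0.0, 0.8]
ft_force: [0.9, 0.4, 4.8]
finger_gap: 18.9
grip_force: 60.7
```

```bash
python3 - <<'E'
from h import *
s=r.sense();print(s['ft_force'],s['wrist_torque'],s['tool_pos'],s['tcp_rot'])
E
```

```text
[0.9437886  0.36780459 4.84405369] [ 0.11098325 -0.09434036  0.07701825] [ 502.35379299 -131.3275541   111.06570181] [ 1.79986349e+02 -3.38818168e-02  7.92795763e-01]
```

Emit:
step_arm(
  targets=[
    [[0,0,-0.7,0,0,0],[0,0,-1.4,0,0,0],[0,0,-2.1,0,0,0],[0,0,-3,0,0,0],[0,0,-3,0,0,0],[0,0,-3,0,0,0]],
  ],
)

```text
time: 10.93
tool_pos: [502.4, -131.3, 108.3]
tcp_rot: [180.0, -0.0, 0.8]
ft_force: [0.6, 0.3, 7.4]
finger_gap: 19.0
grip_force: 60.9
```

Emit:
step_arm(
  targets=[
    [[0,0,-0.5,0,0,0],[0,0,-1,0,0,0],[0,0,-1.5,0,0,0],[0,0,-2,0,0,0],[0,0,-2,0,0,0],[0,0,-2,0,0,0]],
  ],
)

```text
time: 11.43
tool_pos: [502.6, -131.3, 106.5]
tcp_rot: [180.0, -0.1, 0.8]
ft_force: [-0.7, 1.5, 8.8]
finger_gap: 19.1
grip_force: 61.0
```

```bash
python3 - <<'E'
from h import *
s=r.sense();print(s['ft_force'],s['wrist_torque'],s['tool_pos'],s['tcp_rot'])
E
```

```text
[-0.67397672  1.53512051  8.83644963] [0.20215372 0.15355794 0.07140288] [ 502.55180387 -131.34823631  106.54611917] [ 1.79982253e+02 -5.73190155e-02  7.94522723e-01]
```

Emit:
step_arm(
  targets=[
    [[0,0,-0.5,0,0,0],[0,0,-1,0,0,0],[0,0,-1.5,0,0,0],[0,0,-1.5,0,0,0],[0,0,-1.5,0,0,0]],
  ],
)

```text
time: 11.85
tool_pos: [502.6, -131.3, 105.2]
tcp_rot: [180.0, -0.1, 0.8]
ft_force: [-1.1, 2.1, 9.2]
finger_gap: 19.4
grip_force: 61.1
```

```bash
python3 - <<'E'
from h import *
s=r.sense();print(s['ft_force'],s['wrist_torque'],s['tool_pos'],s['tcp_rot'])
E
```

```text
[-1.14032458  2.07041278  9.19364453] [0.18876884 0.26923889 0.06107029] [ 502.64789381 -131.33490274  105.23204824] [ 1.7998111e+02 -6.9857195e-02  7.9599342e-01]
```

Emit:
step_arm(
  targets=[
    [[0,0,-0.5,0,0,0],[0,0,-1,0,0,0],[0,0,-1.5,0,0,0],[0,0,-1.5,0,0,0],[0,0,-1.5,0,0,0]],
  ],
)

```text
time: 12.27
tool_pos: [502.2, -131.2, 103.0]
tcp_rot: [-180.0, -0.0, 0.8]
ft_force: [1.3, 0.6, -1.2]
finger_gap: 18.9
grip_force: 59.6
```

```bash
python3 - <<'E'
from h import *
s=r.sense();print(s['ft_force'],s['wrist_torque'],s['tool_pos'],s['tcp_rot'])
E
```

```text
[ 1.30455082  0.55684622 -1.18458882] [-0.20547391 -0.08258609  0.0331897 ] [ 502.16521862 -131.17555298  102.95608126] [-1.79997306e+02 -1.09703042e-02  7.95008566e-01]
```

Force collapsed from 9 N to about zero, so the snaps have given. I'll press a bit more to make sure it is home.

Emit:
step_arm(
  targets=[
    [[0,0,-0.7,0,0,0],[0,0,-1.4,0,0,0],[0,0,-2.1,0,0,0],[0,0,-3,0,0,0],[0,0,-3,0,0,0],[0,0,-3,0,0,0]],
  ],
)

```text
time: 12.77
tool_pos: [501.9, -131.1, 99.8]
tcp_rot: [-180.0, 0.0, 0.8]
ft_force: [-2.0, 1.4, 6.3]
finger_gap: 19.2
grip_force: 60.8
```

Emit:
step_arm(
  targets=[
    [[0,0,-0.7,0,0,0],[0,0,-1.4,0,0,0],[0,0,-2.1,0,0,0],[0,0,-3,0,0,0],[0,0,-3,0,0,0],[0,0,-3,0,0,0]],
  ],
)

```text
time: 13.27
tool_pos: [501.9, -131.2, 97.0]
tcp_rot: [-180.0, 0.0, 0.8]
ft_force: [-2.4, 2.2, 8.3]
finger_gap: 19.4
grip_force: 61.0
```

```bash
python3 - <<'E'
from h import *
s=r.sense();print(s['ft_force'],s['wrist_torque'],s['tool_pos'],s['tcp_rot'])
E
```

```text
[-2.40137788  2.20849205  8.251747  ] [ 0.24768762  0.34944146 -0.02314235] [ 501.89335817 -131.17328965   97.01239728] [-1.79990718e+02  3.05876354e-02  7.91973780e-01]
```

Emit:
step_arm(
  targets=[
    [[0,0,-0.5,0,0,0],[0,0,-1,0,0,0],[0,0,-1.5,0,0,0],[0,0,-2,0,0,0],[0,0,-2,0,0,0],[0,0,-2,0,0,0]],
  ],
)

```text
time: 13.77
tool_pos: [501.9, -131.2, 95.2]
tcp_rot: [-180.0, 0.0, 0.8]
ft_force: [-3.4, 1.5, 9.3]
finger_gap: 19.1
grip_force: 61.1
```

```bash
python3 - <<'E'
from h import *
s=r.sense();print(s['ft_force'],s['wrist_torque'],s['tool_pos'],s['tcp_rot'])
b=snap('wrist','w5.png');holes(b,s['tool_pos'][2]-30.4)
cv2.imwrite('pics/w5c.png',cv2.resize(b['img'][60:240,140:370],None,fx=3,fy=3,interpolation=cv2.INTER_CUBIC))
E
```

```text
[-3.41336263  1.47025633  9.29899293] [0.2481374  0.54045476 0.05023297] [ 501.89521952 -131.16627578   95.1910456 ] [-1.79989083e+02  3.18042548e-02  7.89500349e-01]
hole [550.5 -93.7   4.8   8.6] [181.3 149.7]
hole [561.6 -93.3   5.3   8.8] [179.3 128.1]
hole [ 557.4 -166.1   16.1   11.5] [329.2 137.6]
```

View pics/w5c.png

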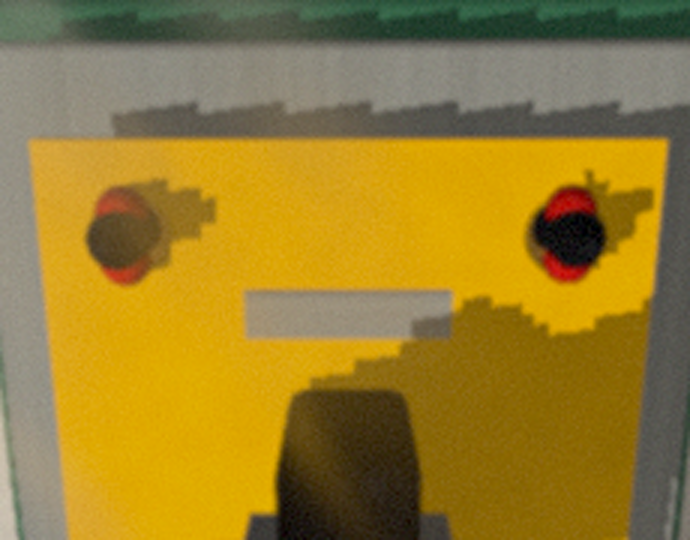

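Both front (+x) pins, at (123,235) and (570,235), show their red balls above the plate, so those have clicked. The wrist moment (0.54 N·m at 11.7 N gives x ≈ −46 mm) suggests the rear pair still bears on its balls. I'll measure the plate's pitch from where its side edges converge, compared with the earlier level picture.

```bash
cat >> h.py <<'E'
def pitch(s,img=None):
    if img is not None: s=dict(s,img=img)
    h=cv2.cvtColor(s['img'],cv2.COLOR_BGR2HSV);m=cv2.inRange(h,(16,110,25),(38,255,255))
    m=cv2.morphologyEx(m,cv2.MORPH_OPEN,np.ones((3,3),np.uint8))
    top=np.where(m[:,200:310].sum(1)>255*60)[0][0]
    rows=np.arange(top+6,top+88);L=[];
    for v in rows:
        u=np.where(m[v])[0];L.append((u[0],u[-1]))
    L=np.array(L);out=[]
    for k in(0,1):
        p=np.polyfit(rows,L[:,k],1)
        for _ in range(3):
            e=abs(np.polyval(p,rows)-L[:,k])<1.5;p=np.polyfit(rows[e],L[e,k],1)
        out.append(p)
    (a,b),(c,d)=out;v=(d-b)/(a-c);u=a*v+b
    _,dr=ray(s,(u,v));dr/=np.linalg.norm(dr)
    if dr[0]<0: dr=-dr
    return dict(elev=np.degrees(np.arcsin(dr[2])).round(2),top=top,front_w=round(c*top+d-a*top-b,2))
E
python3 - <<'E'
from h import *
b=snap('wrist')
for f in('w3.png','w4.png','w5.png'):print(f,pitch(b,cv2.imread('pics/'+f)))
E
```

```text
w3.png {'elev': np.float64(0.36), 'top': np.int64(106), 'front_w': np.float64(212.49)}
w4.png {'elev': np.float64(0.63), 'top': np.int64(105), 'front_w': np.float64(212.88)}
w5.png {'elev': np.float64(1.17), 'top': np.int64(105), 'front_w': np.float64(213.92)}
```

The plate is level to about 0.5°, so all four corners are down. The moment is explained by the side force acting on a long lever. One last small push, then I ease off with the bed and open.

Emit:
step_arm(
  targets=[
    [[0,0,-0.5,0,0,0],[0,0,-1,0,0,0],[0,0,-1.5,0,0,0],[0,0,-2,0,0,0],[0,0,-2,0,0,0],[0,0,-2,0,0,0]],
  ],
)

```text
time: 14.37
tool_pos: [501.9, -131.2, 93.3]
tcp_rot: [-180.0, 0.0, 0.8]
ft_force: [-5.6, 1.5, 11.3]
finger_gap: 19.1
grip_force: 61.3
```

Emit:
step_arm(
  targets=[
    [[0,0,1,0,0,0],[0,0,2,0,0,0],[0,0,4,0,0,0],[0,0,6,0,0,0],[0,0,8,0,0,0],[0,0,8,0,0,0],[0,0,8,0,0,0],[0,0,8,0,0,0]],
  ],
)

```text
time: 15.03
tool_pos: [501.9, -131.2, 100.8]
tcp_rot: [-180.0, 0.0, 0.8]
ft_force: [-0.2, 0.0, 5.4]
finger_gap: 19.0
grip_force: 60.4
```

```bash
python3 - <<'E'
from h import *
s=r.sense();print(s['ft_force'],s['wrist_torque'],s['tool_pos'],s['tcp_rot'])
E
```

```text
[-0.19815005  0.02117271  5.38607157] [0.19590836 0.20084731 0.02863233] [ 501.93794405 -131.17745347  100.8042031 ] [-1.79989487e+02  1.79575628e-02  7.87145997e-01]
```

Emit:
step_arm(
  targets=[
    [[0,0,1.5,0,0,0],[0,0,3,0,0,0],[0,0,4.5,0,0,0],[0,0,6,0,0,0],[0,0,7.5,0,0,0],[0,0,7.5,0,0,0],[0,0,7.5,0,0,0]],
  ],
)

```text
time: 15.62
tool_pos: [501.6, -131.1, 107.6]
tcp_rot: [-180.0, 0.1, 0.8]
ft_force: [2.7, 0.6, -6.7]
finger_gap: 19.0
grip_force: 59.6
```

```bash
python3 - <<'E'
from h import *
s=r.sense();print(s['ft_force'],s['wrist_torque'],s['tool_pos'],s['tcp_rot'])
E
```

```text
[ 2.74643299  0.55918496 -6.65879772] [-0.06848184 -0.33539349 -0.01148741] [ 501.60788298 -131.09389976  107.55317004] [-1.79975971e+02  6.01856274e-02  7.84846113e-01]
```

Emit:
step_arm(
  targets=[
    [[0,0,-1,0,0,0],[0,0,-2,0,0,0],[0,0,-2.5,0,0,0],[0,0,-2.5,0,0,0],[0,0,-2.5,0,0,0]],
  ],
)

```text
time: 16.03
tool_pos: [502.1, -131.3, 106.0]
tcp_rot: [180.0, -0.0, 0.8]
ft_force: [-1.4, 0.4, 1.5]
finger_gap: 19.0
grip_force: 60.8
```

Emit:
step_arm(
  targets=[
    [[0,0,0,0,0,0],[0,0,0,0,0,0],[0,0,0,0,0,0],[0,0,0,0,0,0],[0,0,0,0,0,0],[0,0,0,0,0,0],[0,0,0,0,0,0],[0,0,0,0,0,0],[0,0,0,0,0,0],[0,0,0,0,0,0]],
  ],
  fingers=-0.2,
)

```text
time: 16.87
tool_pos: [502.1, -131.2, 105.8]
tcp_rot: [-180.0, -0.0, 0.8]
ft_force: [-0.3, -0.5, -0.0]
finger_gap: 51.0
grip_force: 0.0
```

Emit:
step_arm(
  targets=[
    [[0,0,10,0,0,0],[0,0,30,0,0,0],[0,0,60,0,0,0],[0,0,90,0,0,0],[0,0,120,0,0,0],[0,0,150,0,0,0],[0,0,150,0,0,0],[0,0,150,0,0,0]],
  ],
)

```text
time: 17.53
tool_pos: [503.5, -131.7, 259.3]
tcp_rot: [179.9, -0.3, 0.8]
ft_force: [0.3, 0.3, -0.3]
finger_gap: 51.3
grip_force: 0.0
```

```bash
python3 - <<'E'
from h import *
s=r.sense();print(s['ft_force'],s['tool_pos'])
b=snap('wrist','w6.png');c=yellow(b);print(rectz(b,c,78),rectz(b,c,82))
g=snap('scene','s6.png')
cv2.imwrite('pics/w6c.png',np.vstack([cv2.resize(b['img'][70:250,140:370],None,fx=2,fy=2,interpolation=cv2.INTER_CUBIC),cv2.resize(g['img'][130:205,200:315],(460,230*460//352),interpolation=cv2.INTER_CUBIC)[:239]]))
E
```

```text
[ 0.34269536  0.32288482 -0.28075561] [ 503.48491117 -131.74487369  259.32089064]
[ 502.5 -131.2  140.3  100.8    0.7] [ 503.5 -131.1  138.5   99.5    0.7]
```

View pics/w6c.png

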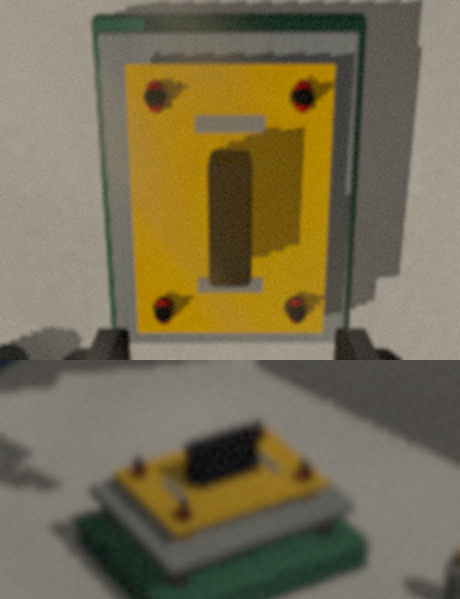

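All four pins (crop (157,96), (303,96), (163,308) and (297,308)) show red balls above the plate. The plate measures 140.3×100.8 at home height, centred and square. A quick check of the front and rear edges for corner height.

```bash
python3 - <<'E'
from h import *
b=snap('wrist')
c=yellow(b)[:,0,:].astype(float)
P=np.array([onz(b,q,78)[:2] for q in c]);a=np.radians(.7);Q=(P-[502.5,-131.2])@np.array([[np.cos(a),-np.sin(a)],[np.sin(a),np.cos(a)]])
for n,i,j,s in(('+y',0,1,1),('-y',0,1,-1),('+x',1,0,1),('-x',1,0,-1)):
    k=(s*Q[:,j]>(40 if j else 60))&(abs(Q[:,i])<(60 if i==0 else 40))
    p=np.polyfit(Q[k,i],Q[k,j],1);e=50 if i else 70
    print(n,np.polyval(p,[-e,e]).round(2))
print(r.sense()['time'])
E
```

```text
+y [49.85 49.96]
-y [-49.87 -49.98]
+x [70.35 70.03]
-x [-69.97 -70.14]
17.6833
```

```bash
python3 -c "
from bench import r
print(r.hand_in())"
```

```text
the job is handed in; nothing more can be done
None
```

The plate is pressed home on all four studs and released, and the job is handed in at about 17.7 s; the last pictures show all four snaps clicked, the plate level, and its centre within about 1 mm of the seat.

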